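# Hold a steel bar in the test coil of the steel comparator

### The arm

A 7-joint arm with a two-finger parallel gripper is mounted at the origin on the work surface. World frame = base frame: x ahead of the robot, y to its left, z up, the work surface at z = 0. Lengths are in m, angles in rad, forces in N, time in s.
With the tool pointing down it reaches from about 0.425 to 0.825 m from the base axis. Payload 3.6 kg.
Tool frame: the origin (TCP) lies on the centre line of the jaws, within the pads' length; the fingertips stand 19 mm ahead of it and the grasp point (between the pads) is the TCP; z points along the fingers, y is the line along which they close (so a half turn about z gives the same grasp; the last joint's range is limited). The gripper opens to 85 mm and grips with 20 to 120 N. Pads are 22 mm wide; open, the fingers measure 114 mm over their backs; the gripper's body (76 mm by 85 mm) begins 54 mm behind the grasp point. The pads swing forward as they close: fully open they stand 13 mm farther back than shut.
Start: joints at [-1.3, 0.615, -0.013, 1.423, 0.008, 1.103, -0.04], TCP at [0.191, 0.621, 0.25] pointing down, gripper open.
Joint ranges: [-3.12, 3.12], [-0.3, 2.06], [-1.34, 1.32], [0.26, 2.42], [-1.36, 4.5], [0.01, 1.98], [-2.84, 2.84]. Speed limits (rad/s): [2.79, 2.79, 3.14, 3.14, 3.14, 3.14, 3.14].

### API

Orientations are given as a 3x3 rotation matrix whose columns are the frame's x, y, z axes.
In Python, from bench import ctrl gives the robot as it stands. Calls block until the motion is done:
- ctrl.goto(position, orientation): joint-space move of the TCP to a pose.
- ctrl.move_straight(position, ori=None, max_speed=0.15): straight line of the TCP; ori=None keeps the orientation; max_speed is the mean speed in m/s.
- ctrl.movej(angles): joint-space move.
- ctrl.ungrasp() and ctrl.gripper_close(newtons=None): open the fingers fully, or close them until they stop; newtons is the grip in N (None keeps the last).
- ctrl.dwell(seconds).
- ctrl.solve_ik(position, orientation): joint angles nearest the present ones, or None.
- ctrl.read_camera(name): name is "side" or "top"; returns a dict with "pixels" (400x640x3 uint8, red, green, blue), "fx", "fy", "cx", "cy" (pixels), "R" (3x3) and "t" (3): a world point X has camera coordinates R X + t. Camera axes: x right, y down, z forward; pixel columns grow to the right and rows downward; lengths in m; the calibration is good to about 2 mm. A picture is of the moment at which its call begins. There is no depth.
A pose or a line that the arm cannot do raises ctrl.IKError and nothing moves.
- ctrl.finish_job(): hands the job in; it is judged then, once.
Readings, each from a call of its own:
- ctrl.read_t(): time.
- ctrl.read_qpos(): joint angles.
- ctrl.read_qd(): joint speeds.
- ctrl.read_effort(): joint torques, N m.
- ctrl.read_tcp_pos(): TCP position.
- ctrl.read_orientation(): TCP orientation.
- ctrl.read_contact_force(): force on the tool from outside, world axes, zero at the start.
- ctrl.read_moment(): the same for the moment, N m.
- ctrl.read_grip_width(): finger opening in m.
- ctrl.read_finger_force(): force on a finger pad.
Only numpy, scipy, OpenCV 4.12 (cv2) and the standard library are available. Lean on these libraries where they do the work, as an engineer would, in place of code of your own. Each camera call takes 0.05 s, during which the arm holds its last target. There are 200 camera calls.

### The job

Check the steel of the long flat bar in the comparator: lift the dust lid off the test coil by its knob and set it down gently, knob up, on the rubber mat. Then draw the long flat bar up out of the wooden stand and, without forcing it, lower it upright through the slot in the coil until about 65 mm of it is inside, and finish while still holding it there, still and hanging free of the bottom of the coil. Leave the other pieces in the stand and everything else on the bench alone.

Things in the scene. Friction and masses are not known exactly. Their poses are not given: they have to be found in the camera images.
- coil: Comparator, fixed: square grey coil housing 150 x 150 mm, top 125 mm above the bench; behind it (its +x) a grey electronics unit, 110 to 185 mm out, 160 wide, 109 high. On the housing a white guide with an upright slot, ringed by a white collar 12 mm high, 100 mm outside, 88 mm inside diameter; the lid covers both at the start. Origin: on the bench under the slot; z up, +x towards the unit.
- slot (a point): Middle of the slot's mouth, level with the housing's top (125 mm above the bench, 12 mm below the collar's rim). Axes as the comparator's. The slot is 12 mm (x) by 32 mm (y), with a 3 mm lead-in chamfer round its mouth; it is this tight for 25 mm down, below that the coil is hollow, and its bottom lies 105 mm below the mouth.
- lid: Loose round aluminium dust lid, 124 mm across, with a 10 mm high rim that sits over the collar with 5 mm of play all round (lift it straight up at least 15 mm to clear the collar). About 160 g. Origin: centre of its underside (lower edge of the rim); z up; the plate's upper face is 16 mm and the knob's top 51 mm above the origin. Its yaw does not matter.
- lid_knob (a point): Middle of the grip of the lid's black knob: an upright cylinder 26 mm in diameter and 24 mm high, on the lid's axis, 39 mm above the lid's origin; a thinner 16 mm neck joins it to the plate, whose upper face lies 23 mm below this point.
- mat: Black rubber mat lying on the bench, fixed, 180 x 180 x 4 mm. Origin: centre of its underside; z up, its edges along x and y.
- stand: Hardwood block, fixed to the bench, 64 mm (x) by 216 mm (y) by 50 mm high, with three equal pockets in a row along y, 72 mm apart, each 13 x 33 mm and 40 mm deep. In each stands one steel piece; which piece is in which pocket varies. Origin: centre of its underside; z up.
- bar_mid (a point): Centre of the long flat bar, a plain bright steel flat 10 mm thick (its x) by 30 mm wide (its y) by 160 mm long (its z, up); about 370 g. It is the tallest of the three pieces: its top is 80 mm above this point, and at the start 120 mm of it stands out of the wooden block. It can be pinched across its 10 mm thickness near the top.
- bar_foot (a point): Middle of the long flat bar's lower end, 80 mm below its centre.
- spigot: Bystander in the stand: a flat foot 10 x 30 x 60 mm with a round rod 14 mm in diameter on top, 110 mm long in all. Origin at its lower end.
- offcut: Bystander in the stand: short flat offcut 10 x 30 x 95 mm with a dark hole near its top. Origin at its lower end.
- hammer: Bystander: chipping hammer lying beyond the mat, 220 mm long, 22 mm high.
- can: Bystander: upright spray can beyond the wooden stand, 58 mm in diameter, 165 mm high.
- tape: Bystander: black tape measure standing beyond the wooden stand, 62 x 32 x 58 mm high.
- marker: Bystander: soapstone marker in a flat steel holder, 14 x 125 x 8 mm, lying on the robot's side of the coil (its -x).
Things that resemble listed ones, but are neither listed nor needed, are in the scene too. Leave any turquoise look-alike of the part that bears bar_mid alone.

How it is judged:
By the outcome, as a careful person would: the job done as asked, in the order asked, and still so for the second after the job is handed in, while the arm keeps its last pose, push and grip.
It also fails if it takes over 72 s, if anything falls off the work surface, if the arm or the gripper's body presses on something with over 40 N, if the wrist force passes 120 N, or if a joint passes its speed limit or range.

## Working session

There is one attempt and no reset: what is moved stays moved. The work goes in short steps, each a Python script; the robot and the scene stay as the last script left them, time stands still between calls to the robot, and variables do not carry over. Pictures are saved under pics/ and viewed, at most 10 in all, crops included, and the job is handed in when it is done.

```bash
mkdir -p pics; ls; python3 - <<'E'
from bench import ctrl
import cv2,numpy as np
for n in("top","side"):
    c=ctrl.read_camera(n); cv2.imwrite(f"pics/{n}0.png",c["pixels"][:,:,::-1])
    np.set_printoptions(precision=4,suppress=True)
    print(n,c["fx"],c["fy"],c["cx"],c["cy"],c["R"],c["t"],"pos",-np.array(c["R"]).T@c["t"])
print(ctrl.read_orientation(),ctrl.read_t(),ctrl.read_grip_width())
E
```

```text
pics
top 421.88343135772936 421.88343135772936 318.9582506901561 202.86311965224326 [[-0.0149 -0.9996 -0.0255]
 [-0.9881  0.0187 -0.1528]
 [ 0.1532  0.0229 -0.9879]] [0.0705 0.575  1.3463] pos [0.3629 0.0289 1.4197]
side 361.39894130882 361.39894130882 320.44227376149433 197.78216926402516 [[-0.9646 -0.2632  0.0143]
 [-0.1639  0.5566 -0.8145]
 [ 0.2064 -0.788  -0.58  ]] [0.5525 0.167  0.9352] pos [0.3673 0.7894 0.6706]
[[-0.956   0.2934 -0.0007]
 [ 0.2934  0.956  -0.0023]
 [-0.     -0.0024 -1.    ]] 0.1 0.08552975350014318
```

View pics/top0.png

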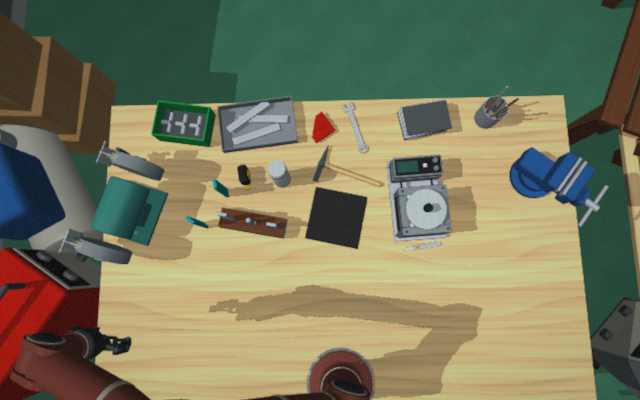

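View pics/side0.png

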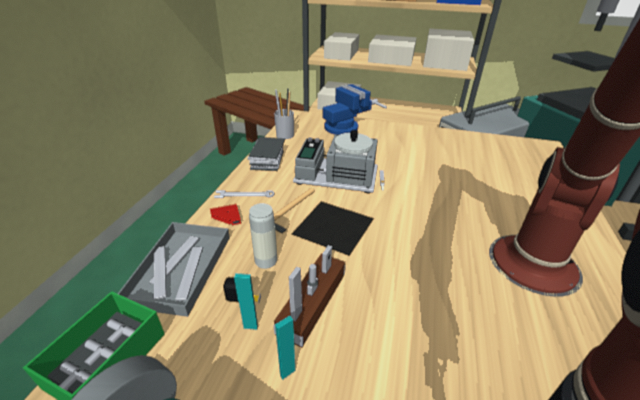

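Top view: lid knob at about (428,208), mat (337,217), stand (252,222). Side view: stand pieces at (295,290), (312,275) and (327,258). Turquoise look-alikes stand at (246,300) and (286,347) (top: (220,187) and (197,221)). Loose bars lie in the grey tray (165,265). Next is one close crop to choose the bar.

```bash
python3 - <<'E'
import cv2,numpy as np
t=cv2.imread("pics/top0.png");s=cv2.imread("pics/side0.png")
f=lambda im,x,y,w,h,k:cv2.resize(im[y:y+h,x:x+w],None,fx=k,fy=k,interpolation=cv2.INTER_CUBIC)
a=f(t,210,200,80,44,5) #400x220
b=f(t,380,150,80,76,5) #400x380
l=np.vstack([a,b])
r=f(s,265,235,100,150,4)
o=np.hstack([l,r]);print(o.shape);cv2.imwrite("pics/crop0.png",o)
E
```

```text
(600, 800, 3)
```

View pics/crop0.png

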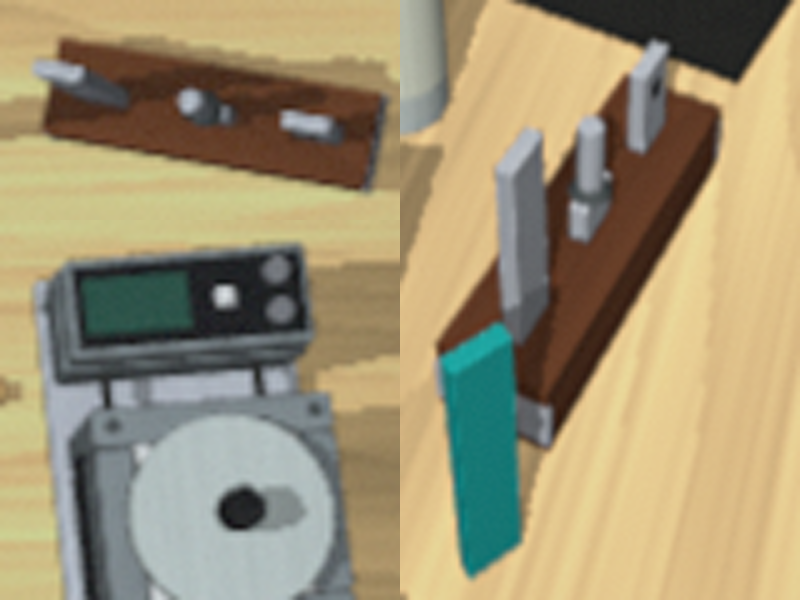

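The crops show the tall plain grey bar at the stand's +y end (top crop top face about (60,72); side crop top face about (520,150)). The spigot is in the middle pocket and the offcut with its hole at the −y end. The turquoise bar is outside the stand.

```bash
cat > h.py <<'E'
import numpy as np,cv2
from bench import ctrl
np.set_printoptions(precision=4,suppress=True)
CAM={}
def cam(n):
    if n not in CAM: CAM[n]=ctrl.read_camera(n)
    return CAM[n]
def ray(n,px,z):
    c=cam(n);R=np.array(c["R"]);o=-R.T@c["t"]
    d=R.T@np.array([(px[0]-c["cx"])/c["fx"],(px[1]-c["cy"])/c["fy"],1])
    return o+d*(z-o[2])/d[2]
def proj(n,X):
    c=cam(n);p=np.atleast_2d(X)@np.array(c["R"]).T+c["t"]
    return np.c_[c["cx"]+c["fx"]*p[:,0]/p[:,2],c["cy"]+c["fy"]*p[:,1]/p[:,2]]
def down(yaw): # tool y axis at angle yaw in xy, z down
    y=np.array([np.cos(yaw),np.sin(yaw),0]);z=np.array([0,0,-1.]);return np.c_[np.cross(y,z),y,z]
E
python3 - <<'E'
from h import *
T=lambda x,y:(210+(x-.0)/5-.4,200+y/5-.4)
B=lambda x,y:(380+x/5-.4,150+(y-220)/5-.4)
S=lambda x,y:(265+(x-400)/4-.4,235+y/4-.4)
P=[ray("top",T(*p),.05) for p in[(62,38),(385,97),(370,190),(47,130)]]
print("stand top",np.array(P)[:,:2],np.mean(P,0))
P=[ray("side",S(*p),.05) for p in[(437,345),(632,75),(720,113),(543,408)]]
print("stand side",np.array(P)[:,:2],np.mean(P,0))
print("bar top",[ray("top",T(*p),.17) for p in[(35,62),(40,80),(85,85),(83,65),(60,72)]])
print("bar side",[ray("side",S(*p),.17) for p in[(498,170),(525,128),(543,135),(515,178),(520,152)]])
print("knob top",ray("top",B(240,508),.178),"lid",ray("top",B(232,512),.143))
print("knob side",ray("side",(354,133),.166))
print("housing corners",[ray("top",B(*p),.125) for p in[(80,412),(328,395)]])
print("unit",[ray("top",B(*p),.109) for p in[(68,262),(300,247),(312,330),(75,350)]])
im=cam("top")["pixels"]
g=im.astype(int).max(2)
m=cv2.inRange(im,np.array([0,0,0]),np.array([50,50,50]))
n,l,s,c=cv2.connectedComponentsWithStats(m)
for i in range(1,n):
    if 25<s[i,4]<4500: print(s[i],c[i])
i=l[217,337];q=cv2.minAreaRect(np.argwhere(l==i)[:,::-1].astype(np.float32));print("mat",q,ray("top",q[0],.004))
E
```

```text
stand top [[0.5669 0.3809]
 [0.5239 0.1674]
 [0.4632 0.1774]
 [0.5061 0.3896]] [0.515  0.2788 0.05  ]
stand side [[0.5659 0.3817]
 [0.5217 0.1699]
 [0.4634 0.1862]
 [0.5042 0.4008]] [0.5138 0.2846 0.05  ]
bar top [array([0.5347, 0.3661, 0.17  ]), array([0.5237, 0.3629, 0.17  ]), array([0.5202, 0.3356, 0.17  ]), array([0.5324, 0.3371, 0.17  ]), array([0.5284, 0.3509, 0.17  ])]
bar side [array([0.5347, 0.3659, 0.17  ]), array([0.5311, 0.3378, 0.17  ]), array([0.5216, 0.3397, 0.17  ]), array([0.5257, 0.3683, 0.17  ]), array([0.5285, 0.3527, 0.17  ])]
knob top [ 0.5364 -0.2632  0.178 ] lid [ 0.539  -0.2665  0.143 ]
knob side [ 0.5378 -0.2743  0.166 ]
housing corners [array([ 0.6059, -0.1801,  0.125 ]), array([ 0.6136, -0.3338,  0.125 ])]
unit [array([ 0.7062, -0.1792,  0.109 ]), array([ 0.7128, -0.3264,  0.109 ]), array([ 0.6587, -0.3307,  0.109 ]), array([ 0.6489, -0.1812,  0.109 ])]
[  0   0  13  20 187] [5.7487 7.4973]
[601   0  22   9 122] [611.0492   2.959 ]
[631  77   9  28  41] [635.3415  90.439 ]
[568 117  50  28 599] [588.3222 129.8564]
[611 149  11  18 121] [616.6281 157.9256]

[... 407 characters left out ...]
55.562  267.7089]
[  0 283  25  16 110] [ 12.7273 287.1909]
[591 297  40  42  92] [609.9348 314.7717]
[618 305  10  12  71] [623.0282 310.0141]
[  30  326  101   58 1925] [ 83.6099 347.5039]
[599 329  10  11  66] [603.3333 333.3636]
[ 79 335   8  19  28] [ 83.8929 343.2857]
[631 344   9  14  73] [636.2192 351.9726]
[592 348  48  42 863] [615.3453 366.6535]
[327 369  43  28 602] [347.0515 381.6794]
[120 384  29  16 225] [132.8089 391.9778]
[285 393  47   7 237] [309.6414 396.6709]
[328 392  13   8  41] [334.6829 395.561 ]
[254 396  28   4  60] [269.5333 398.2333]
mat ((335.94232177734375, 217.28846740722656), (51.774662017822266, 51.186309814453125), 11.309932708740234) [0.5321 0.0051 0.004 ]
```

```bash
python3 - <<'E'
from h import *
from scipy.optimize import least_squares
im=cam("side")["pixels"]
m=cv2.inRange(im,np.zeros(3),np.full(3,50))
n,l,s,c=cv2.connectedComponentsWithStats(m)
k=min(range(1,n),key=lambda i:np.hypot(*(c[i]-(354,133))));print(s[k],c[k])
pt=np.array([427.64,207.66])
r=least_squares(lambda X:np.r_[proj("top",X)[0]-pt,proj("side",X)[0]-c[k]],[.538,-.268,.168]);print(r.x,r.fun)
for ang in(0,np.pi):
    for p,a in(((.538,-.268,.17),.05),((.532,.005,.05),-.1),((.529,.352,.14),-.17),((.538,-.268,.28),.05)):
        print(ang,p,ctrl.solve_ik(p,down(a+ang)))
E
```

```text
Traceback (most recent call last):
cv2.error: OpenCV(4.12.0) /io/opencv/modules/core/src/arithm.cpp:2092: error: (-215:Assertion failed) lb.type() == ub.type() in function 'inRange'
```

```bash
python3 - <<'E'
from h import *
from scipy.optimize import least_squares
im=cam("side")["pixels"]
m=(im.max(2)<50).astype(np.uint8)
n,l,s,c=cv2.connectedComponentsWithStats(m)
k=min(range(1,n),key=lambda i:np.hypot(*(c[i]-(354,133))));print(s[k],c[k])
pt=np.array([427.64,207.66])
r=least_squares(lambda X:np.r_[proj("top",X)[0]-pt,proj("side",X)[0]-c[k]],[.538,-.268,.168]);print(r.x,r.fun)
for ang in(0,np.pi):
    for p,a in(((.538,-.268,.17),.05),((.532,.005,.05),-.1),((.529,.352,.14),-.17),((.538,-.268,.28),.05)):
        print(ang,p,ctrl.solve_ik(p,down(a+ang)))
E
```

```text
[351 130   6  11  54] [353.5    134.9259]
[ 0.5375 -0.2668  0.1626] [-0.0113 -0.0915  0.0971  0.0193]
0 (0.538, -0.268, 0.17) [ 0.0241  0.7145  0.6896  1.682  -0.5405  0.9445  0.9695]
0 (0.532, 0.005, 0.05) [-0.204   0.7345  0.238   1.9561 -0.3426  0.4897  0.1791]
0 (0.529, 0.352, 0.14) [-0.794   0.7231  0.2976  1.5981 -0.2591  0.8595 -0.5667]
0 (0.538, -0.268, 0.28) [-0.1393  0.704   1.0519  1.5491 -0.6311  1.2615  1.0573]
3.141592653589793 (0.538, -0.268, 0.17) [-0.1613  0.8947  1.1323  1.6875 -0.8807  1.1573 -1.8723]
3.141592653589793 (0.532, 0.005, 0.05) [ 0.2083  0.7544 -0.4028  1.9429  0.5382  0.5513  2.4784]
3.141592653589793 (0.529, 0.352, 0.14) [-0.3706  0.7426 -0.4368  1.5828  0.3738  0.9001  2.0307]
3.141592653589793 (0.538, -0.268, 0.28) [-0.1666  0.7407  1.1343  1.5498 -0.6882  1.2977 -2.0329]
```

```bash
python3 - <<'E'
from h import *
R=down(.05)
ctrl.goto([.5375,-.267,.26],R);print(ctrl.read_t(),ctrl.read_qpos())
ctrl.move_straight([.5375,-.267,.171]);print(ctrl.read_contact_force())
ctrl.gripper_close(40);print(ctrl.read_grip_width(),ctrl.read_contact_force(),ctrl.read_t())
ctrl.move_straight([.5375,-.267,.26],max_speed=.1)
print(ctrl.read_grip_width(),ctrl.read_contact_force(),ctrl.read_tcp_pos(),ctrl.read_t())
c=ctrl.read_camera("side");s=c["pixels"][60:260,230:430];t=ctrl.read_camera("top")["pixels"][140:260,360:480]
cv2.imwrite("pics/b.png",np.hstack([cv2.resize(s,(400,400),interpolation=cv2.INTER_CUBIC),cv2.resize(t,(400,400),interpolation=cv2.INTER_CUBIC)])[:,:,::-1])
E
```

```text
3.675 [-0.1159  0.6969  0.9798  1.5801 -0.6098  1.198   1.0374]
[-0.5187  0.2071 -0.0753]
0.024567451268577848 [-0.2321  0.4009  3.2651] 5.0
0.02482260246368944 [ 0.0909 -0.6487 -1.6362] [ 0.5372 -0.2665  0.2592] 6.0417
```

View pics/b.png

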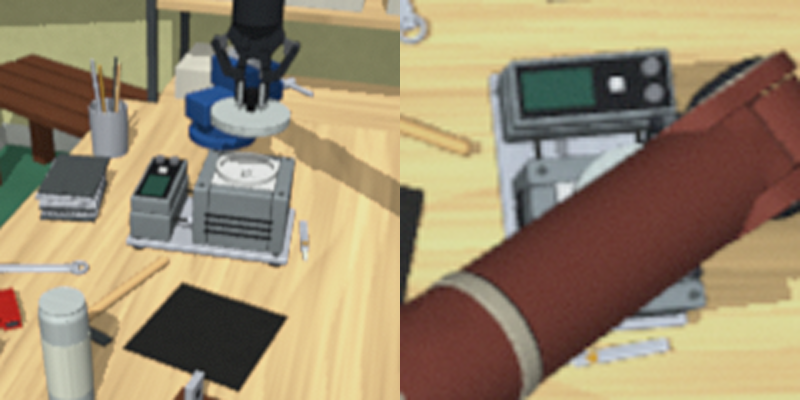

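The lid is lifted clear (side crop (250,115)), the white collar and slot are exposed at (248,172), and the mat is clear at (207,335). I'll set the lid down now.

```bash
python3 - <<'E'
from h import *
M=np.array([.532,.005])
ctrl.goto([*M,.2],down(-.1)); print(ctrl.read_t(),ctrl.read_tcp_pos())
ctrl.move_straight([*M,.058],max_speed=.1); f0=ctrl.read_contact_force()[2];print(f0)
z=.058
while z>.044:
    z-=.001; ctrl.move_straight([*M,z],max_speed=.02); f=ctrl.read_contact_force()[2]
    if f-f0>1: break
print(z,f,ctrl.read_tcp_pos(),ctrl.read_t())
ctrl.ungrasp(); ctrl.move_straight([*M,.16],max_speed=.15)
print(ctrl.read_contact_force(),ctrl.read_t())
# above bar
B=[.5285,.3515]
ctrl.goto([*B,.27],down(-.17));print(ctrl.read_tcp_pos(),ctrl.read_t())
c=ctrl.read_camera("side")["pixels"];cv2.imwrite("pics/side1.png",c[:,:,::-1])
t=ctrl.read_camera("top")["pixels"];cv2.imwrite("pics/top1.png",t[:,:,::-1])
a=cv2.resize(c[150:350,200:400],(400,400),interpolation=cv2.INTER_CUBIC);b=cv2.resize(t[140:260,350:470],(400,400),interpolation=cv2.INTER_CUBIC)
cv2.imwrite("pics/c.png",np.hstack([a,b])[:,:,::-1])
E
```

```text
7.2167 [0.5325 0.003  0.2007]
-1.0899331488061104
0.047999999999999994 3.411419082290651 [0.5321 0.0049 0.0485] 11.2833
[-0.805  -0.0622  0.0415] 12.8
[0.5289 0.3493 0.2696] 14.1583
```

View pics/c.png

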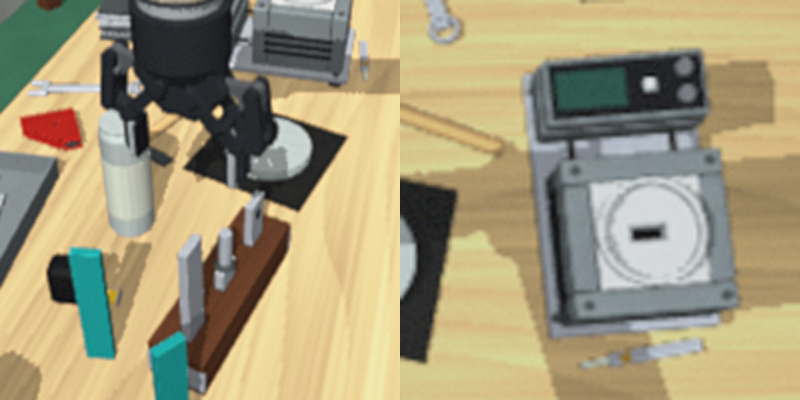

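The lid sits knob up on the mat (left crop (275,150)). The tall bar at (190,280) is still in the stand, and the slot shows at right crop (647,232). Next I'll check finger clearance to the turquoise parts and localise the slot.

```bash
python3 - <<'E'
from h import *
print("turq",[ray("side",p,z)[:2] for p,z in[((248,329),0),((256,327),0),((236,276),.16),((252,275),.16),((288,376),0),((286,320),.16)]])
t=cam("top")["pixels"];g=cv2.cvtColor(t,cv2.COLOR_RGB2GRAY).astype(float)
x0,y0=415,200;w=g[y0:y0+20,x0:x0+22]
d=np.clip(w.max()*.95-w,0,None);print(w.astype(int)[4:16])
wt=np.clip(150-w,0,None);yy,xx=np.mgrid[y0:y0+20,x0:x0+22];c=np.array([(wt*xx).sum(),(wt*yy).sum()])/wt.sum()
print("slot dark",c,ray("top",c,.125))
U=cv2.resize(w,None,fx=8,fy=8,interpolation=cv2.INTER_CUBIC)
q=cv2.minAreaRect(np.argwhere(U<110)[:,::-1].astype(np.float32));print(q,[ray("top",((p[0]+.5)/8-.5+x0,(p[1]+.5)/8-.5+y0),.125)[:2] for p in cv2.boxPoints(q)])
s=cam("side")["pixels"];gs=cv2.cvtColor(s,cv2.COLOR_RGB2GRAY);print(gs[140:155,345:366])
E
```

```text
turq [array([0.627 , 0.3825]), array([0.6127, 0.3734]), array([0.6337, 0.3821]), array([0.6062, 0.3716]), array([0.5121, 0.4552]), array([0.5121, 0.4469])]
[[216 217 216 216 216 218 216 215 215 215 216 215 216 214 216 216 215 216
  216 216 215 215]
 [217 215 216 215 216 216 215 215 215 216 216 217 216 215 215 216 214 216
  216 217 215 216]
 [216 215 217 216 213 212 214 211 208 209 211 207 205 193 197 211 215 216
  215 216 216 215]
 [216 215 215 203 192 188 185 182 172 168 167 167 158 143 162 202 215 216
  215 215 216 215]
 [217 216 216 191 147 126 115 115 108  98  97  97  92 112 154 201 215 215
  214 215 215 215]
 [216 216 216 197 129  51  46  39  39  41  34  31  51 107 157 199 217 215
  215 216 217 216]
 [216 215 216 198 133  33  26  22  21  20  24  26  32 104 149 194 216 215
  216 215 216 215]
 [217 215 217 200 140  68  50  68  83  82 102 111 111 142 161 193 214 216
  216 216 215 216]
 [205 216 215 208 180 163 163 167 169 172 182 190 194 197 203 209 215 217
  215 217 217 215]
 [197 217 217 215 209 209 210 211 210 211 213 214 216 217 216 216 216 215
  215 216 216 216]
 [197 216 216 
[... 1072 characters left out ...]
5 235 229 203 163 193 205 205 209 228 233 232 234 234 235 232
  233 234 227]
 [226 232 235 233 229 217 193 204 212 221 223 224 226 229 231 232 235 232
  228 215 194]
 [209 219 223 224 225 226 227 229 231 234 234 231 230 231 228 224 221 215
  203 182 173]
 [204 205 207 211 217 220 224 225 226 226 224 224 222 221 215 208 196 186
  183 185 199]
 [213 206 207 208 211 212 213 212 213 212 210 208 208 207 201 197 195 192
  202 221 230]
 [200 192 202 205 209 206 203 201 203 204 199 201 206 213 211 215 224 226
  229 235 238]
 [164 160 173 181 184 179 179 183 189 190 185 200 215 223 223 225 231 233
  234 235 237]
 [148 145 149 155 154 151 153 155 161 161 158 172 186 189 190 193 198 200
  208 209 223]]
```

```bash
python3 - <<'E'
from h import *
print("slot side",ray("side",(353.,146.),.125))
B=[.5285,.3515]
ctrl.move_straight([*B,.2],max_speed=.12);f0=ctrl.read_contact_force()
ctrl.move_straight([*B,.148],max_speed=.06);ctrl.dwell(.2);print(ctrl.read_tcp_pos(),f0,ctrl.read_contact_force())
ctrl.gripper_close(80);ctrl.dwell(.2);print(ctrl.read_grip_width(),ctrl.read_contact_force(),ctrl.read_moment(),ctrl.read_tcp_pos(),ctrl.read_t())
z=.148
for z in(.152,.16,.17,.18,.2,.22):
    ctrl.move_straight([*B,z],max_speed=.06);print(z,ctrl.read_contact_force(),ctrl.read_grip_width())
ctrl.move_straight([*B,.3],max_speed=.12)
ctrl.dwell(.2);print(ctrl.read_contact_force(),ctrl.read_moment(),ctrl.read_tcp_pos(),ctrl.read_t())
# to slot
S=[.537,-.265]
ctrl.goto([.53,.05,.32],down(-.06)); ctrl.goto([*S,.32],down(.05))
ctrl.dwell(.3);ctrl.move_straight([*S,.298]);ctrl.dwell(.3)
print(ctrl.read_tcp_pos(),ctrl.read_orientation(),ctrl.read_qpos(),ctrl.read_t())
c=ctrl.read_camera("side")["pixels"];cv2.imwrite("pics/side2.png",c[:,:,::-1])
a=cv2.resize(c[75:175,290:410],None,fx=5,fy=5,interpolation=cv2.INTER_CUBIC)
cv2.imwrite("pics/d.png",a[:,:,::-1])
E
```

```text
slot side [ 0.5362 -0.2632  0.125 ]
[0.5287 0.3515 0.1484] [0.0756 0.0297 0.0322] [-0.0897  0.0265  0.4416]
0.00888487826269736 [ 0.2793 -0.4845  1.628 ] [ 0.0288 -0.0868  0.008 ] [0.5286 0.3515 0.1481] 17.2333
0.152 [-0.2583  0.0772 -3.9044] 0.008919045761240904
0.16 [ 0.2755 -0.863  -4.71  ] 0.009233299782871397
0.17 [ 0.4658  0.7464 -4.969 ] 0.009000229505767012
0.18 [-0.9712 -0.7904 -3.8824] 0.009040921750442086
0.2 [-0.1014 -0.5099 -4.5044] 0.009191865485039521
0.22 [-0.1611 -0.1984 -4.8641] 0.008993823429234968
[-0.7117 -0.2298 -4.0841] [-0.0104 -0.0015 -0.0183] [0.528  0.3516 0.2989] 20.3833
[ 0.5372 -0.2653  0.2987] [[-0.0499  0.9988  0.0011]
 [ 0.9988  0.0499 -0.0007]
 [-0.0007  0.0011 -1.    ]] [-0.1206  0.654   0.9872  1.5258 -0.5615  1.2658  0.9921] 23.6417
```

View pics/d.png

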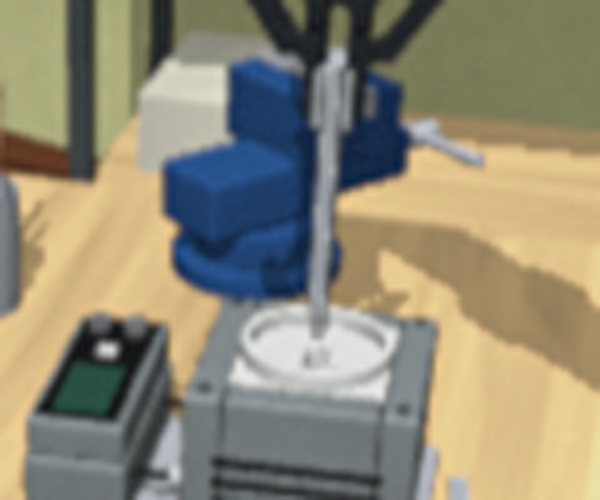

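The bar hangs upright over the slot: foot at crop (318,335), slot at (317,355). I'll lower it to just above the rim and overlay models of both.

```bash
cat >> h.py <<'E'
def overlay(fn,S,syaw,bar,byaw,zf,box,k=10):
    im=ctrl.read_camera("side")["pixels"];x,y,w,h=box
    o=cv2.resize(im[y:y+h,x:x+w],None,fx=k,fy=k,interpolation=cv2.INTER_CUBIC)[:,:,::-1].copy()
    raw=o.copy()
    def rect(c,yaw,a,b,z):
        u=np.array([np.cos(yaw),np.sin(yaw)]);v=np.array([-u[1],u[0]])
        return np.array([[*(np.array(c)+u*a*s+v*b*t),z] for s,t in((1,1),(1,-1),(-1,-1),(-1,1))])
    def dr(P,col,closed=True):
        q=((proj("side",P)-[x,y]+.5)*k).round().astype(int);cv2.polylines(o,[q],closed,col,1,cv2.LINE_AA)
    dr(rect(S,syaw,.009,.019,.125),(0,0,255));dr(rect(S,syaw,.006,.016,.122),(255,0,255))
    b=rect(bar,byaw,.005,.015,zf);t=b+[0,0,.12]
    dr(b,(0,160,0))
    for p,q in zip(b,t): dr(np.array([p,q]),(0,160,0),False)
    cv2.imwrite(fn,np.hstack([raw,o]))
E
python3 - <<'E'
from h import *
ctrl.move_straight([.537,-.265,.280],max_speed=.05);ctrl.dwell(.3)
p=ctrl.read_tcp_pos();print(p,ctrl.read_t())
overlay("pics/e.png",[.5368,-.2643],.05,p[:2],.05,p[2]-.138,(335,105,40,50))
E
```

```text
[ 0.5371 -0.2651  0.2803] 24.5
```

View pics/e.png

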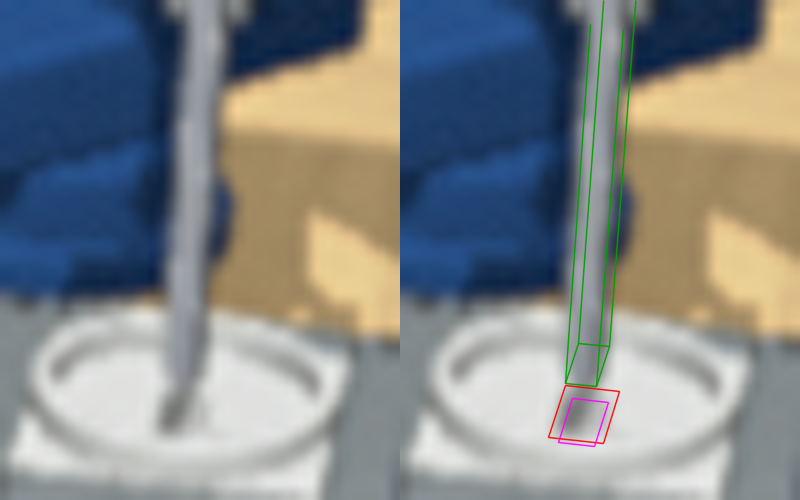

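```bash
python3 - <<'E'
from h import *
c=ctrl.read_camera("side")["pixels"];cv2.imwrite("pics/side3.png",c[:,:,::-1])
b=cv2.imread("pics/side1.png")[:,:,::-1]
for r in(112,116,120,124,128,132,134,136,138,140,142,143,144,145,146,147,148):print(r,c[r,349:360].mean(1).astype(int),b[r,349:360].mean(1).astype(int))
p=np.array(ctrl.read_tcp_pos());u=np.array([np.cos(.05),np.sin(.05),0]);v=np.array([-u[1],u[0],0]);f=p-[0,0,.138]
for s,t in((1,1),(-1,1),(-1,-1),(1,-1)):
  q=proj("side",[f+.005*s*u+.015*t*v+[0,0,z] for z in(0,.03,.09)]);print(s,t,q.round(2).tolist())
E
```

```text
112 [ 64  55  43  62 110 151 155 132  82  56  66] [70 70 62 54 46 48 49 44 46 64 83]
116 [ 61  46  41  79 136 155 145 119 155 190 193] [ 68  67  65  65  71  85  99 133 187 203 203]
120 [ 70  59  55  96 157 161 149 107 117 130 129] [ 92  93  93  83  78  99 124 135 139 147 158]
124 [ 42  41  50  96 149 157 133  87  76 108 130] [ 70  66  60  56  70  93  97  98 125 170 198]
128 [ 57  57  82 129 155 151 112  66  64 108 128] [ 86  89  96  97  95  92  85  71  99 163 197]
132 [ 43  45  92 155 161 148 102 106 124 130 130] [ 72  71  68  72  81 104 132 175 194 198 198]
134 [ 87  91 115 154 159 148 104 116 126 126 127] [114 144 165 170 178 190 192 194 195 195 197]
136 [216 203 173 155 156 157 135 176 182 166 155] [229 229 229 228 230 231 230 223 216 210 205]
138 [191 187 168 153 147 129 128 186 199 200 202] [205 205 208 210 211 210 207 209 210 213 217]
140 [213 204 171 153 145 124 149 209 219 205 188] [224 223 223 226 226 224 225 227 226 219 203]
142 [226 223 192 156 139 135 179 222 226 225 224] [234 233 235 236 235 235 234 233 233 233 233]
143 [225 225 199 150 134 159 207 224 225 224 224] [233 233 234 237 239 235 234 232 233 233 234]
144 [226 218 177 134 129 158 207 222 223 224 223] [233 229 223 228 227 218 224 227 231 234 233]
145 [225 208 151 124 122 142 189 217 224 224 223] [233 224 200 210 213 200 207 225 232 233 232]
146 [224 198 137 117 121 142 185 221 225 224 223] [231 213 173 198 207 201 205 227 234 234 233]
147 [220 191 136 124 138 167 194 219 222 222 223] [229 201 162 193 206 204 208 228 231 231 232]
148 [219 202 175 172 182 203 210 212 214 220 221] [228 216 194 203 211 220 222 223 225 229 230]
1 1 [[350.99, 142.86], [351.59, 134.3], [352.84, 116.39]]
-1 1 [[354.07, 143.2], [354.72, 134.64], [356.08, 116.71]]
-1 -1 [[355.36, 139.14], [356.01, 130.69], [357.38, 113.02]]
1 -1 [[352.33, 138.81], [352.94, 130.37], [354.21, 112.71]]
```

```bash
cat > ins.py <<'E'
from h import *
R=down(.05);x,y=.5362,-.2645
ctrl.move_straight([x,y,.272],R,max_speed=.04);ctrl.dwell(.4)
F=lambda:np.mean([(ctrl.dwell(.03),ctrl.read_contact_force())[1] for _ in range(4)],0)
f0=F();m0=np.array(ctrl.read_moment());z=.272;print(f0,ctrl.read_tcp_pos())
bad=0
while z>.1985:
    z-=.0015 if z>.23 else .004
    z=max(z,.198)
    ctrl.move_straight([x,y,z],R,max_speed=.03);d=F()-f0
    m=np.array(ctrl.read_moment())-m0
    print(round(z,4),d,m,np.array([x,y]))
    if d[2]>8 or np.hypot(d[0],d[1])>8:
        bad+=1
        z+=.002;ctrl.move_straight([x,y,z],R,max_speed=.03)
        if bad>4: break
    s=np.clip(d[:2]*.00025,-.0006,.0006)
    if np.hypot(d[0],d[1])>1.2: x+=s[0];y+=s[1]
print(ctrl.read_tcp_pos(),ctrl.read_t())
E
python3 ins.py
```

```text
[ 0.614  -0.1128 -4.3102] [ 0.5362 -0.2645  0.2721]
0.2705 [-0.8334 -0.0791 -0.2571] [-0.0251  0.0286 -0.045 ] [ 0.5362 -0.2645]
0.269 [-0.5276  0.1553 -0.2627] [ 0.0286 -0.0548 -0.0043] [ 0.5362 -0.2645]
0.2675 [-0.5522  0.2457  0.1596] [-0.0295  0.0003  0.028 ] [ 0.5362 -0.2645]
0.266 [-0.8412  0.0906 -0.0304] [ 0.0118 -0.0074 -0.0164] [ 0.5362 -0.2645]
0.2645 [-0.6101  0.0866 -0.0205] [ 0.009  -0.0682 -0.0014] [ 0.5362 -0.2645]
0.263 [-0.3515  0.0065 -0.2057] [ 0.045  -0.0209  0.0281] [ 0.5362 -0.2645]
0.2615 [-0.8508 -0.3022  0.3755] [-0.0105 -0.0193 -0.0488] [ 0.5362 -0.2645]
0.26 [-0.8256 -0.6762  1.2272] [-0.3417 -0.1277 -0.004 ] [ 0.5362 -0.2645]
0.2585 [-0.1264 -2.0565  0.908 ] [-0.7966 -0.1956 -0.0444] [ 0.5362 -0.2645]
0.257 [-0.3557 -2.3788 -1.1877] [-0.9094 -0.2198  0.0363] [ 0.5362 -0.265 ]
0.2555 [-0.0512 -2.3814 -0.8691] [-0.7959 -0.1623 -0.0672] [ 0.5361 -0.2656]
0.254 [-0.0586 -1.2028 -0.4363] [-0.417  -0.1934 -0.0069] [ 0.5361 -0.2662]
0.2525 [-0.3282 -0.5937 -0.6429] [-0.1609 -0.1383  0.0431] [ 0.5361 -0.2665]
0.251 [-0.3367  0.3496  0.264 ] [ 0.0309 -0.0972 -0.04
[... 1030 characters left out ...]
 -0.0447 -0.3891] [ 0.006  -0.1325  0.0467] [ 0.5361 -0.2665]
0.226 [-0.2665  0.1678 -0.0747] [ 0.0792 -0.1183 -0.0276] [ 0.5361 -0.2665]
0.222 [-0.0961  0.223  -0.1007] [-0.0126 -0.1606  0.0095] [ 0.5361 -0.2665]
0.218 [-0.1994  0.3134 -0.5533] [ 0.0222 -0.1298 -0.0122] [ 0.5361 -0.2665]
0.214 [-0.3589  0.127  -0.0004] [ 0.0466 -0.1039 -0.0389] [ 0.5361 -0.2665]
0.21 [-0.0068  0.3806 -0.0855] [ 0.0011 -0.1748  0.0467] [ 0.5361 -0.2665]
0.206 [-0.122   0.2349 -0.286 ] [-0.0051 -0.1681 -0.0138] [ 0.5361 -0.2665]
0.202 [ 0.0113  0.5562 -0.3678] [ 0.0056 -0.1431  0.056 ] [ 0.5361 -0.2665]
0.198 [-0.1027  0.4262 -0.149 ] [ 0.0376 -0.1838  0.0377] [ 0.5361 -0.2665]
[ 0.5361 -0.2664  0.1979] 39.65
```

The bar went in with only about 2.5 N of side force. I'll ease the remaining light touch and check.

```bash
python3 - <<'E'
from h import *
for x in(.5364,.5367,.537):
    ctrl.move_straight([x,-.2665,.198],max_speed=.02);ctrl.dwell(.3)
    m=np.mean([(ctrl.dwell(.03),np.r_[ctrl.read_contact_force(),ctrl.read_moment()])[1] for _ in range(6)],0);print(x,m)
    if abs(m[4])<.05: break
ctrl.dwell(.3);print(ctrl.read_tcp_pos(),ctrl.read_grip_width(),ctrl.read_t())
c=ctrl.read_camera("side")["pixels"]
a=cv2.resize(c[70:190,290:410],(400,400),interpolation=cv2.INTER_CUBIC);b=cv2.resize(c[150:350,200:400],(400,400),interpolation=cv2.INTER_CUBIC)
cv2.imwrite("pics/f.png",np.hstack([a,b])[:,:,::-1])
E
```

```text
0.5364 [-0.139  -0.2219 -4.182   0.0034 -0.0014  0.0011]
[ 0.5364 -0.2665  0.198 ] 0.009396809436092553 40.7
```

View pics/f.png

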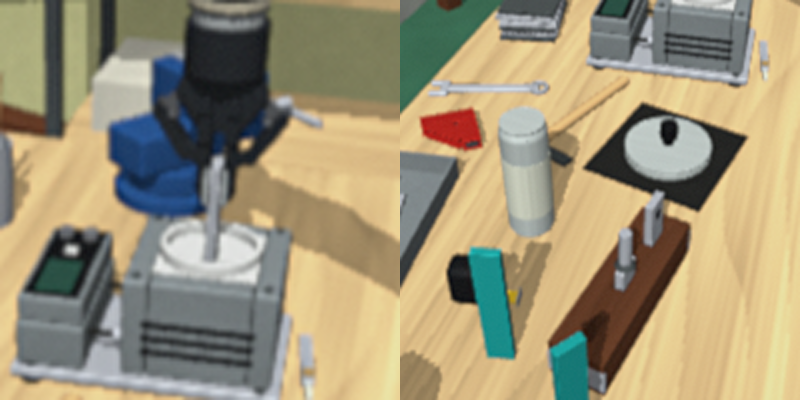

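The bar stands upright in the slot (left crop (212,245)) and hangs free: the measured load is its 4.2 N weight, with no moment. The lid is knob up on the mat (right crop (668,145)), and the other two pieces are still in the stand.

```bash
python3 -c "
from bench import ctrl
print(ctrl.finish_job())"
```

```text
the job is handed in; nothing more can be done
None
```

I handed the job in at about 41 s: the lid sits knob up on the mat, and the long flat bar is held still and upright about 65 mm deep in the coil, hanging free of the bottom; nothing else was touched.

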